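# Close the bench chuck on the stepped arbor

### The job

Stand the round stepped steel arbor, thick end down, in the open bench chuck, all the way down on the chuck's floor. Then turn the chuck's sleeve clockwise, seen from above, until the three jaws are tight on the arbor, and let go. Leave the square steel bar standing where it is.

Things in the scene. Friction and masses are not known exactly. Their poses are not given: they have to be found in the camera images.
- arbor: Loose round dark steel arbor, 68 mm tall, about 0.14 kg, standing upright on the bench, thick end down: shank 20 mm in diameter for the lower 42 mm, then a neck 14 mm in diameter for the upper 26 mm. Origin at the centre of its underside, z up its axis. Standing on the chuck's floor, its top is 98 mm above the bench.
- chuck: Steel fixture chuck bolted down, axis upright. Origin: centre of its underside, on the bench, z up. Base flange 94 mm across, 12 mm thick; fluted round turning sleeve 60 mm across, 34 to 70 mm above the bench, to be gripped across anywhere. Inside, 3 brass jaws (tops at 72 mm) leave a 34 mm circle (30 mm at sleeve 0.3 rad) over a 34 mm round pocket with a flat floor 30 mm above the bench.
- sleeve (a joint): Turn of the chuck's sleeve, rad; 0 fully open, grows clockwise seen from above; starts between 0 and 0.3. It moves the three jaws inward together, 6 mm per rad: they meet the 20 mm shank at about 1.17 rad and a hard stop ends the travel at 1.35. Stiff (0.25 N m); stays where it is left.
- bar: Loose plain square dark steel bar, 22 x 22 x 68 mm tall, standing upright on the bench; a bystander to be left alone. Origin at the centre of its underside, z up. Arbor and bar stand on either side of the chuck; which is on which side varies.
There are look-alikes about, which are no part of the job. Leave any pink look-alike of the arbor alone.

How it is judged:
By the outcome, as a careful person would: the job done as asked, in the order asked, and still so for the second after the job is handed in, with the robot touching nothing.
It also fails if it takes over 51 s, if anything falls off the work surface, if the arm or the gripper's body presses on something with over 40 N, if the wrist force passes 120 N, or if a joint passes its speed limit or range.

### The arm

A 7-joint arm with a two-finger parallel gripper is mounted at the origin on the work surface. World frame = base frame: x ahead of the robot, y to its left, z up, the work surface at z = 0. Lengths are in m, angles in rad, forces in N, time in s.
With the tool pointing down it reaches from about 0.4 to 0.9 m from the base axis. Payload 5.6 kg.
Tool frame: the origin (TCP) lies midway between the tips of the shut fingers; the grasp point (between the pads) lies behind it (arm.tcp_to_grasp is the z of the grasp point in the tool frame, in m); z points along the fingers, y is the line along which they close (so a half turn about z gives the same grasp; the last joint's range is limited). The gripper opens to 92 mm and grips with 3 to 60 N. Pads are 20 mm wide; open, the fingers measure 128 mm over their backs; the gripper's body (75 mm by 189 mm) begins 69 mm behind the grasp point.
Start: joints at [-1.181, 0.468, -0.012, 1.603, 0.006, 1.071, -0.056], TCP at [0.273, 0.59, 0.215] pointing down, gripper open.
Joint ranges: [-2.53, 2.53], [-0.31, 2.02], [-1.57, 1.55], [0.28, 2.44], [-1.29, 4.43], [0.15, 1.84], [-2.92, 2.92]. Speed limits (rad/s): [2.57, 2.57, 3.14, 3.14, 3.14, 3.14, 3.14].

### API

Orientations are given as a 3x3 rotation matrix whose columns are the frame's x, y, z axes.
In Python, from bench import readout, cams, ticket, arm gives the robot as it stands.
- The arm moves only by the shell command python3 -m handwheel 'ROWS'. ROWS is JSON, a list of rows, each an object of numbers: "grip": the opening in per cent of the stroke, from 0 (shut) to 100 (fully open); "x", "y", "z": the shift along the world's x, y, z in cm; "spin": the turn about the world's z in degrees. A call has 1 to 10 rows; each row is the pose to reach, as a shift and turn from the pose commanded when the call began; what a row does not reach only later rows make up. A row lasts 1/8 s, in which the tool goes at most 62.5 mm and 10.7 degrees, less where a joint would pass 70% of its speed; a pose out of reach is approached as far as the arm can. A call with a gripper value outside its range is refused whole. The fingers move at their own pace and stop on an object; the grip force is fixed at half the most. Time passes only in rows, so rows that repeat a pose let the fingers close. It gives the time, the measured TCP pose, the force, the opening and the grip force at its end, in the units of the state.
- readout.get_obs(): the state, without advancing time (a new reading comes with each control period).
- cams.camera(name): name is "scene" or "top" or "wrist"; returns a dict with "pixels" (400x640x3 uint8, red, green, blue), "K" (3x3 intrinsics, pixels), "rvec" (rotation vector, rad) and "tvec" (3), from world to camera coordinates, as OpenCV has them; the wrist camera has in their place "T_tool_cam" (4x4, takes a point from camera to tool coordinates, whose origin is the TCP and whose axes are the flange's). Camera axes: x right, y down, z forward; pixel columns grow to the right and rows downward; lengths in m; the calibration is good to about 2 mm. A picture is of the moment at which its call begins: read the wrist's pose just before it. There is no depth.
- ticket.close_job(): hands the job in; it is judged then, once.
The state is a dict: "time": time; "joint_positions": joint angles; "dq": joint speeds; "joint_efforts": joint torques, N m; "ee_pos": TCP position; "tool_rot": TCP orientation; "contact_force": force on the tool from outside, world axes, zero at the start; "moment": the same for the moment, N m; "width": opening from 0.0 (shut) to 1.0 (fully open); "finger_force": force on a finger pad.
Only numpy, scipy, OpenCV 4.12 (cv2) and the standard library are available. Lean on these libraries where they do the work, as an engineer would, in place of code of your own. Each camera call takes 0.05 s, during which the arm holds its last target. There are 200 camera calls.

## Working session

There is one attempt and no reset: what is moved stays moved. The work goes in short steps, Python scripts to look and compute and a shell command to move; the robot and the scene stay as the last step left them, time stands still between calls to the robot, and variables do not carry over. Pictures are saved under pics/ and viewed, at most 10 in all, crops included, and the job is handed in when it is done.

```bash
mkdir -p pics
cat > h.py <<'E'
import numpy as np, cv2
from bench import readout, cams, ticket, arm
def shot(name,fn=None):
    o=readout.get_obs(); c=cams.camera(name)
    if fn: cv2.imwrite('pics/'+fn,c['pixels'][:,:,::-1])
    return o,c
def ray(o,c,uv):
    K=np.array(c['K']); d=np.linalg.inv(K)@np.array([uv[0],uv[1],1.])
    if 'T_tool_cam' in c:
        T=np.eye(4);T[:3,:3]=o['tool_rot'];T[:3,3]=o['ee_pos'];M=T@np.array(c['T_tool_cam'])
        return M[:3,3],M[:3,:3]@d
    R=cv2.Rodrigues(np.array(c['rvec'],float))[0]
    return -R.T@np.array(c['tvec'],float).ravel(),R.T@d
def onz(o,c,uv,z):
    p,d=ray(o,c,uv); return p+d*(z-p[2])/d[2]
E
python3 - <<'E'
from h import *
for n in ('scene','top'): shot(n,n+'1.png')
o=readout.get_obs(); print(o['time'],o['ee_pos'],o['tool_rot'],arm.tcp_to_grasp,o['contact_force'])
E
```

```text
0.1 [0.27242973 0.58958565 0.21373547] [[-9.07804077e-01  4.19394131e-01 -5.67089640e-04]
 [ 4.19394501e-01  9.07802879e-01 -1.47854843e-03]
 [-1.05288927e-04 -1.58006657e-03 -9.99998746e-01]] -0.0187 [ 0.98623687  0.14738189 -0.13810808]
```

View pics/top1.png

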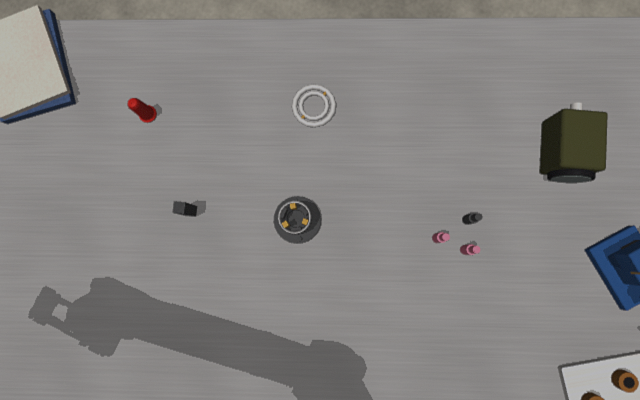

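View pics/scene1.png

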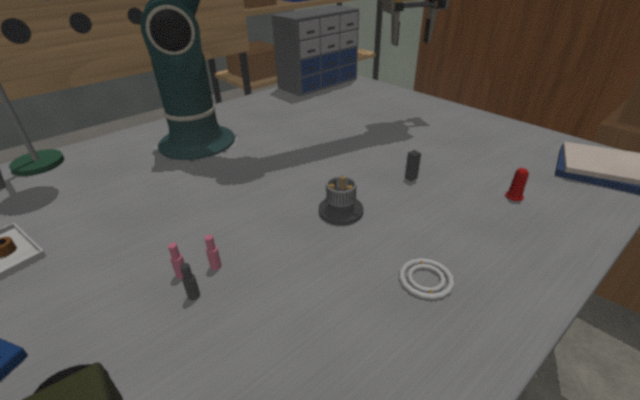

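The top view shows the arbor at (472,217) with pink look-alikes at (441,237) and (470,249). The chuck is at (297,219) and the bar at (185,209). The scene view agrees.

Run:
```python
from h import *
o,c=shot('top')
im=c['pixels']
a=cv2.resize(im[190:265,425:500],(375,375),interpolation=cv2.INTER_CUBIC)
b=cv2.resize(im[185:260,260:335],(375,375),interpolation=cv2.INTER_CUBIC)
cv2.imwrite('pics/crop1.png',np.hstack([a,b])[:,:,::-1])
print(ray(o,c,(320,200))[0])
for n,uv,z in [('arb mid',(472,217),.034),('chuck jaws',(294.5,216.5),.072),('chuck flange',(298,219.5),.006),('bar base',(191,209),0),('pink1',(441,237),.03),('pink2',(470,249),.03)]:
    print(n,onz(o,c,uv,z).round(4))
```

```text
[ 0.46469606 -0.00451202  0.81493372]
arb mid [ 0.5295 -0.2629  0.034 ]
chuck jaws [0.5243 0.0685 0.072 ]
chuck flange [0.5237 0.0679 0.006 ]
bar base [0.5433 0.2846 0.    ]
pink1 [ 0.4914 -0.2053  0.03  ]
pink2 [ 0.4695 -0.2589  0.03  ]
```

View pics/crop1.png

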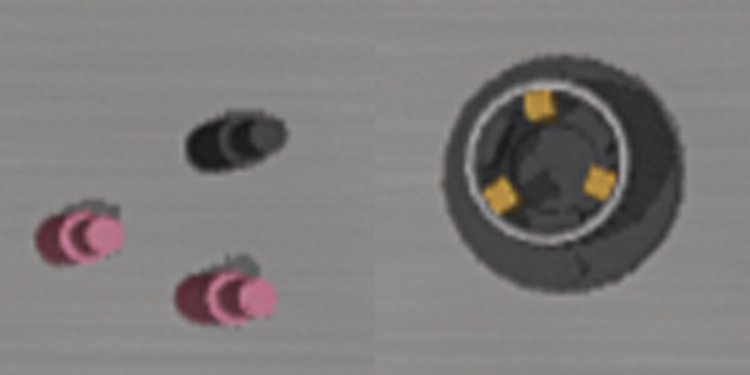

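```bash
python3 - <<'E'
from h import *
o,c=shot('top')
for n,uv,z in [('top',(477.8,216.2),.068),('base',(466.4,218.8),0),('chuck',(294,217),.07)]:
    print(n,onz(o,c,uv,z).round(4))
E
python3 -m handwheel '[{"x":2.5,"y":-6},{"x":5,"y":-12},{"x":7,"y":-18},{"x":9,"y":-24},{"x":11,"y":-30},{"x":13,"y":-36},{"x":15,"y":-42},{"x":17,"y":-48},{"x":19,"y":-54},{"x":21,"y":-60}]'
```

```text
top [ 0.5282 -0.262   0.068 ]
base [ 0.5287 -0.2632  0.    ]
chuck [0.5235 0.0696 0.07  ]schema error: expected keys grip, x, y, z, spin
```

```bash
python3 -m handwheel '[{"grip":100,"x":4,"y":-12,"z":0,"spin":0},{"grip":100,"x":8,"y":-24,"z":0,"spin":0},{"grip":100,"x":12,"y":-36,"z":0,"spin":0},{"grip":100,"x":16,"y":-48,"z":0,"spin":0},{"grip":100,"x":20,"y":-60,"z":0,"spin":0},{"grip":100,"x":24,"y":-72,"z":0,"spin":0},{"grip":100,"x":25.6,"y":-85.2,"z":0,"spin":0},{"grip":100,"x":25.6,"y":-85.2,"z":0,"spin":0},{"grip":100,"x":25.6,"y":-85.2,"z":0,"spin":0},{"grip":100,"x":25.6,"y":-85.2,"z":0,"spin":0}]'
```

```text
time: 1.45
ee_pos: [0.4583, -0.0085, 0.2149]
tool_rot: [[-0.908, 0.419, 0.001], [0.419, 0.908, 0.0], [-0.001, 0.001, -1.0]]
contact_force: [1.3, -0.2, -0.1]
width: 1.001
finger_force: 0.0
```

```bash
python3 -m handwheel '[{"grip":100,"x":1.5,"y":-6,"z":0,"spin":0},{"grip":100,"x":3,"y":-12,"z":0,"spin":0},{"grip":100,"x":5,"y":-18,"z":0,"spin":0},{"grip":100,"x":6,"y":-22,"z":-1,"spin":0},{"grip":100,"x":6.5,"y":-24,"z":-2,"spin":0},{"grip":100,"x":6.5,"y":-24,"z":-2,"spin":0},{"grip":100,"x":6.5,"y":-24,"z":-2,"spin":0},{"grip":100,"x":6.5,"y":-24,"z":-2,"spin":0}]'
python3 - <<'E'
from h import *
o,c=shot('wrist','w1.png'); print(o['ee_pos'],o['joint_positions'],c['T_tool_cam'])
E
```

```text
time: 2.45
ee_pos: [0.5233, -0.2452, 0.1951]
tool_rot: [[-0.909, 0.418, 0.001], [0.418, 0.909, 0.001], [-0.001, 0.001, -1.0]]
contact_force: [-0.2, -0.9, 0.7]
width: 1.004
finger_force: 0.0
[ 0.5233297  -0.24520501  0.19512516] [-0.00476658  0.38653804  0.49014632  1.82969014 -0.21685419  0.97762988
  1.71657339] [[-8.25351334e-04 -9.60482860e-01 -2.78337914e-01  7.88607065e-02]
 [ 9.99999413e-01 -5.97303144e-04 -9.04121950e-04  5.75942032e-04]
 [ 7.02141525e-04 -2.78338497e-01  9.60482789e-01 -1.69599530e-01]
 [ 0.00000000e+00  0.00000000e+00  0.00000000e+00  1.00000000e+00]]
```

View pics/w1.png

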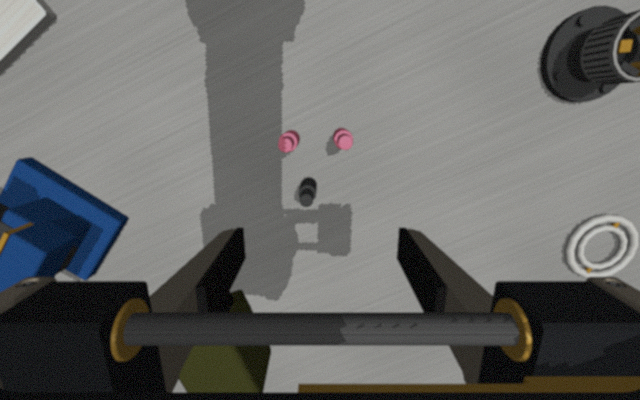

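The wrist view shows the arbor at (308,190) with the pinks above it at (288,142) and (343,138), both clear of the finger line. I'll zoom in and compare with the estimate.

Run:
```python
from h import *
o,c=shot('wrist')
im=c['pixels']
cv2.imwrite('pics/w1c.png',cv2.resize(im[120:220,260:360],(600,600),interpolation=cv2.INTER_CUBIC)[:,:,::-1])
T=np.eye(4);T[:3,:3]=o['tool_rot'];T[:3,3]=o['ee_pos'];M=np.linalg.inv(T@np.array(c['T_tool_cam']))
def proj(p):
    q=np.array(c['K'])@(M[:3,:3]@np.array(p)+M[:3,3]); return q[:2]/q[2]
for p in ([.5285,-.2626,0],[.5285,-.2626,.068],[*o['ee_pos']]): u=proj(p);print(u,(u-[260,120])*6)
```

```text
[309.34833569 183.98218145] [296.09001413 383.89308872]
[306.95221329 200.34704427] [281.71327975 482.08226562]
[320.13407212 243.49459629] [360.80443269 740.96757777]
```

View pics/w1c.png

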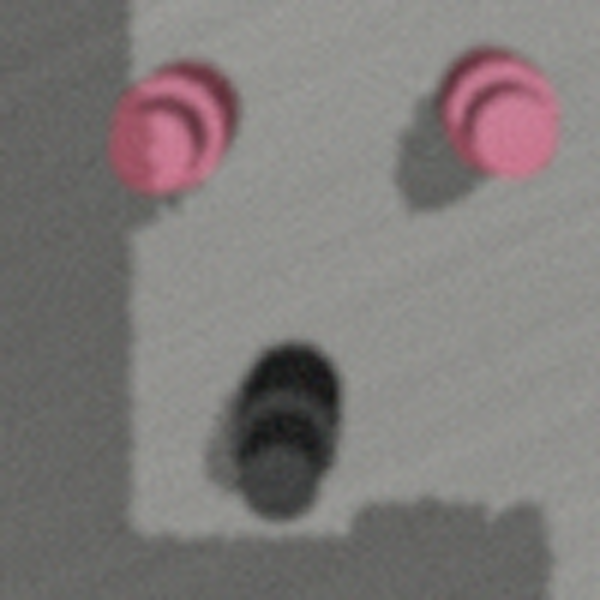

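The measured top and base match the estimate within 1 mm. Descending to grip the neck.

```bash
python3 -m handwheel '[{"grip":80,"x":0.5,"y":-1.75,"z":-4,"spin":0},{"grip":60,"x":0.5,"y":-1.75,"z":-9,"spin":0},{"grip":50,"x":0.5,"y":-1.75,"z":-13,"spin":0},{"grip":50,"x":0.5,"y":-1.75,"z":-14.9,"spin":0},{"grip":50,"x":0.5,"y":-1.75,"z":-14.9,"spin":0},{"grip":50,"x":0.5,"y":-1.75,"z":-14.9,"spin":0},{"grip":50,"x":0.5,"y":-1.75,"z":-14.9,"spin":0}]'
python3 - <<'E'
from h import *
o,c=shot('wrist','w2.png')
E
```

```text
time: 3.42
ee_pos: [0.5291, -0.2646, 0.0472]
tool_rot: [[-0.908, 0.419, 0.003], [0.419, 0.908, -0.001], [-0.003, 0.0, -1.0]]
contact_force: [0.4, -0.2, -0.5]
width: 0.498
finger_force: 0.0
```

View pics/w2.png

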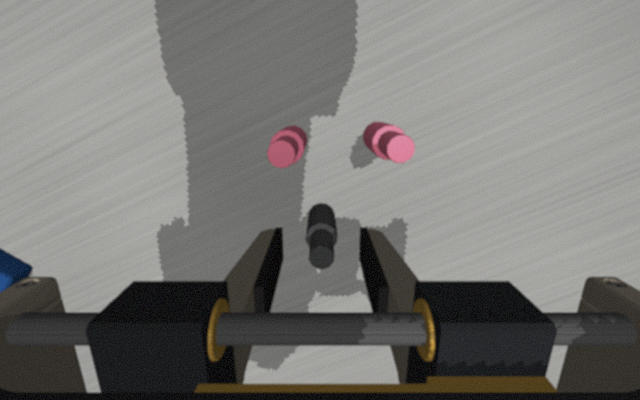

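The arbor top, at (321,257), sits centred between the fingers.

Run:
```python
from h import *
o,c=shot('wrist'); p=onz(o,c,(321,257),.068); b=onz(o,c,(321,213),0)
R=np.array(o['tool_rot']);print(p,b,R.T@(p-o['ee_pos']),o['ee_pos'])
```

```text
[ 0.5272957  -0.26310932  0.068     ] [ 0.52663935 -0.26277782  0.        ] [ 0.00193513  0.00052055 -0.02100092] [ 0.52888505 -0.26440738  0.04700373]
```

```bash
python3 -m handwheel '[{"grip":50,"x":-0.2,"y":0.1,"z":0,"spin":0},{"grip":50,"x":-0.2,"y":0.1,"z":0,"spin":0},{"grip":0,"x":-0.2,"y":0.1,"z":0,"spin":0},{"grip":0,"x":-0.2,"y":0.1,"z":0,"spin":0},{"grip":0,"x":-0.2,"y":0.1,"z":0,"spin":0},{"grip":0,"x":-0.2,"y":0.1,"z":0,"spin":0},{"grip":0,"x":-0.2,"y":0.1,"z":0,"spin":0},{"grip":0,"x":-0.2,"y":0.1,"z":0,"spin":0},{"grip":0,"x":-0.2,"y":0.1,"z":0,"spin":0}]'
```

```text
time: 4.65
ee_pos: [0.5259, -0.2631, 0.0455]
tool_rot: [[-0.908, 0.419, -0.0], [0.419, 0.908, 0.0], [0.0, 0.0, -1.0]]
contact_force: [0.0, 0.3, -0.4]
width: 0.139
finger_force: 30.0
```

```bash
python3 -m handwheel '[{"grip":0,"x":0,"y":0,"z":4,"spin":0},{"grip":0,"x":0,"y":0,"z":10,"spin":0},{"grip":0,"x":0,"y":4,"z":12,"spin":0},{"grip":0,"x":0,"y":10,"z":12,"spin":0},{"grip":0,"x":0,"y":16,"z":12,"spin":0},{"grip":0,"x":-0.2,"y":22,"z":12,"spin":0},{"grip":0,"x":-0.2,"y":27,"z":12,"spin":0},{"grip":0,"x":-0.2,"y":31,"z":12,"spin":0},{"grip":0,"x":-0.2,"y":33.2,"z":12,"spin":0},{"grip":0,"x":-0.2,"y":33.2,"z":12,"spin":0}]'
python3 -m handwheel '[{"grip":0,"x":0,"y":0,"z":0,"spin":0},{"grip":0,"x":0,"y":0,"z":0,"spin":0},{"grip":0,"x":0,"y":0,"z":0,"spin":0}]'
python3 - <<'E'
from h import *
o,c=shot('wrist','w3.png');print(o['ee_pos'],o['width'],o['joint_positions'])
E
```

```text
time: 5.9
ee_pos: [0.5236, 0.0706, 0.1653]
tool_rot: [[-0.909, 0.416, -0.001], [0.416, 0.909, 0.0], [0.001, -0.0, -1.0]]
contact_force: [0.3, -0.4, -1.9]
width: 0.144
finger_force: 30.0
time: 6.28
ee_pos: [0.524, 0.0678, 0.1656]
tool_rot: [[-0.907, 0.421, 0.0], [0.421, 0.907, -0.0], [-0.0, -0.0, -1.0]]
contact_force: [0.3, 0.3, -2.3]
width: 0.138
finger_force: 30.0
[0.52401396 0.06776393 0.16561145] 0.1381134995537193 [-0.52740963  0.33217064  0.40588422  1.96769213 -0.16840633  0.87397268
  1.10334734]
```

View pics/w3.png

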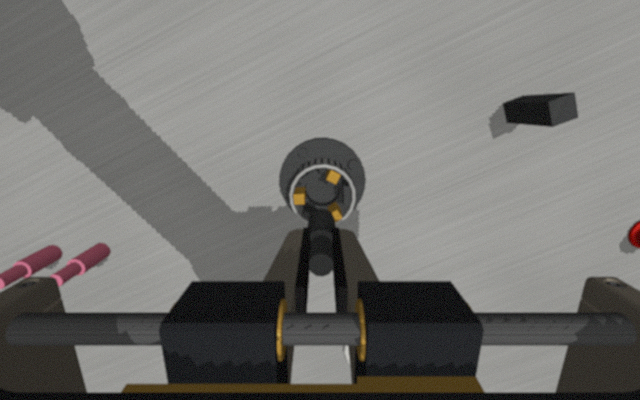

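The wrist view shows the chuck ring centred near (322,197) and the arbor base near (321,214), upright in the grip. I'll fit the ring on its z=70 mm plane.

Run:
```python
from h import *
from scipy.optimize import least_squares
o,c=shot('wrist'); im=c['pixels'].astype(int)
m=(im.min(2)>150); m[:155]=0;m[235:]=0;m[:,:278]=0;m[:,366:]=0
n,l,s,_=cv2.connectedComponentsWithStats(m.astype(np.uint8),connectivity=8)
print(s[1:][s[1:,4]>15])
sat=im.max(2)-im.min(2)
v=np.argwhere(m&(sat<30)); 
P=np.array([onz(o,c,(u,w),.07) for w,u in v])[:,:2]
f=least_squares(lambda q:np.hypot(P[:,0]-q[0],P[:,1]-q[1])-q[2],[.524,.069,.027],loss='soft_l1',f_scale=.001)
print(f.x,np.abs(f.fun).mean(),len(P))
cv2.imwrite('pics/w3c.png',cv2.resize(c['pixels'][130:280,260:380],(480,600),interpolation=cv2.INTER_CUBIC)[:,:,::-1])
z0=o['ee_pos'][2]-.0455
for uv,z in [((321,262),z0+.068),((320.5,214),z0)]: print(onz(o,c,uv,z))
print(o['ee_pos'])
```

```text
[[278 155   7  12  36]
 [359 155   7  14  43]
 [298 165  51  15  80]
 [359 195   7  21  68]
 [360 217   6  18  85]]
[0.5352575  0.05714775 0.04535286] 0.006161820761640641 352
[0.52441436 0.06838472 0.18810877]
[0.52172802 0.06921478 0.12010877]
[0.52400524 0.06799961 0.16560877]
```

View pics/w3c.png

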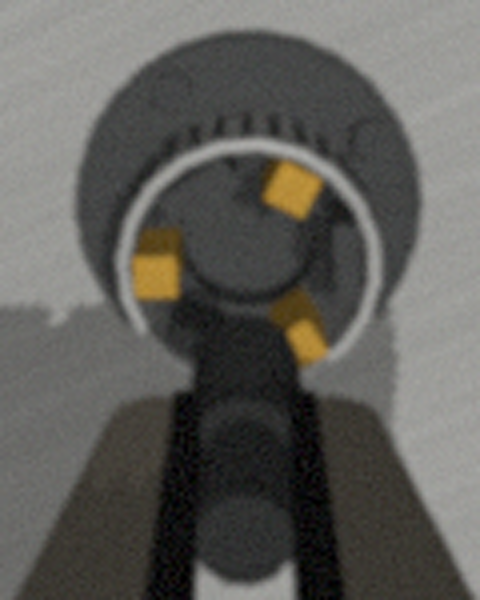

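Run:
```python
from h import *
from scipy.optimize import least_squares
o,c=shot('wrist')
E=[(118,262),(382,275),(252,137),(138,337),(337,362),(160,178),(340,178)]
cv=lambda q:((q[0]+.5)/4+259.5,(q[1]+.5)/4+129.5)
P=np.array([onz(o,c,cv(q),.07) for q in E])[:,:2]
f=least_squares(lambda q:np.hypot(P[:,0]-q[0],P[:,1]-q[1])-q[2],[.524,.069,.027])
print(f.x,f.fun.round(4))
z0=o['ee_pos'][2]-.0455
for uv,z in [((247,538),z0+.068),((248,364),z0)]: print(onz(o,c,cv(uv),z))
print(o['ee_pos'])
# base outline: left/right widths
```

```text
[0.52411509 0.06974436 0.02957627] [-0.0001  0.0001  0.0008  0.0002 -0.0001 -0.0006 -0.0005]
[0.52561765 0.06825733 0.18811218]
[0.52679041 0.06799871 0.12011218]
[0.52398875 0.06822012 0.16561218]
```

```bash
python3 -m handwheel '[{"grip":0,"x":-0.2,"y":0.15,"z":0,"spin":0},{"grip":0,"x":-0.2,"y":0.15,"z":-2,"spin":0},{"grip":0,"x":-0.2,"y":0.15,"z":-4,"spin":0},{"grip":0,"x":-0.2,"y":0.15,"z":-5.5,"spin":0},{"grip":0,"x":-0.2,"y":0.15,"z":-7,"spin":0},{"grip":0,"x":-0.2,"y":0.15,"z":-8,"spin":0},{"grip":0,"x":-0.2,"y":0.15,"z":-8.6,"spin":0},{"grip":0,"x":-0.2,"y":0.15,"z":-8.8,"spin":0},{"grip":0,"x":-0.2,"y":0.15,"z":-8.8,"spin":0},{"grip":0,"x":-0.2,"y":0.15,"z":-8.8,"spin":0}]'
```

```text
time: 7.68
ee_pos: [0.5223, 0.0704, 0.078]
tool_rot: [[-0.908, 0.419, 0.001], [0.419, 0.908, 0.0], [-0.001, 0.001, -1.0]]
contact_force: [-0.0, 0.0, -1.9]
width: 0.139
finger_force: 30.0
```

```bash
python3 -m handwheel '[{"grip":0,"x":0,"y":0,"z":-0.1,"spin":0},{"grip":0,"x":0,"y":0,"z":-0.2,"spin":0},{"grip":0,"x":0,"y":0,"z":-0.2,"spin":0},{"grip":0,"x":0,"y":0,"z":-0.2,"spin":0}]'
```

```text
time: 8.18
ee_pos: [0.5219, 0.0703, 0.0756]
tool_rot: [[-0.908, 0.419, -0.0], [0.419, 0.908, -0.0], [0.0, -0.0, -1.0]]
contact_force: [-0.0, -0.0, -1.8]
width: 0.143
finger_force: 30.0
```

```bash
python3 -m handwheel '[{"grip":0,"x":0,"y":0,"z":-0.1,"spin":0},{"grip":0,"x":0,"y":0,"z":-0.1,"spin":0},{"grip":0,"x":0,"y":0,"z":-0.1,"spin":0}]'
```

```text
time: 8.55
ee_pos: [0.5224, 0.0704, 0.0755]
tool_rot: [[-0.908, 0.42, 0.001], [0.42, 0.908, 0.001], [-0.0, 0.001, -1.0]]
contact_force: [-1.6, -0.2, 6.5]
width: 0.144
finger_force: 30.0
```

On the floor (+6.5 N, TCP 30 mm above its height at the bench grasp). Release and rise.

```bash
python3 -m handwheel '[{"grip":40,"x":0,"y":0,"z":0.1,"spin":0},{"grip":60,"x":0,"y":0,"z":0.1,"spin":0},{"grip":100,"x":0,"y":0,"z":0.1,"spin":0},{"grip":100,"x":0,"y":0,"z":2,"spin":0},{"grip":100,"x":0,"y":0,"z":4,"spin":0},{"grip":100,"x":0,"y":0,"z":7,"spin":0},{"grip":100,"x":0,"y":0,"z":7,"spin":0},{"grip":100,"x":0,"y":0,"z":7,"spin":0},{"grip":100,"x":0,"y":0,"z":7,"spin":0}]'
python3 - <<'E'
from h import *
o,c=shot('wrist');print(o['ee_pos'])
cv2.imwrite('pics/w4.png',cv2.resize(c['pixels'][110:310,200:440],(720,600),interpolation=cv2.INTER_CUBIC)[:,:,::-1])
E
```

```text
time: 9.68
ee_pos: [0.5212, 0.0703, 0.1435]
tool_rot: [[-0.908, 0.419, -0.002], [0.419, 0.908, -0.001], [0.002, -0.001, -1.0]]
contact_force: [0.1, 0.4, 0.7]
width: 1.002
finger_force: 0.0
[0.52117016 0.07025723 0.14349742]
```

View pics/w4.png

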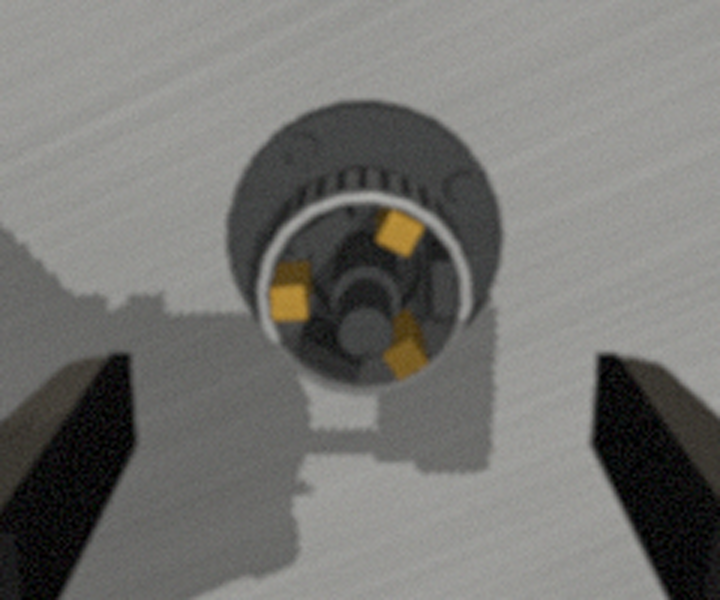

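The arbor stands upright among the three open jaws, neck top at crop (365,330) and ring centre at (364,292). Now gripping the sleeve.

```bash
python3 -m handwheel '[{"grip":100,"x":0.25,"y":-0.05,"z":-2,"spin":0},{"grip":100,"x":0.25,"y":-0.05,"z":-5,"spin":0},{"grip":100,"x":0.25,"y":-0.05,"z":-8,"spin":0},{"grip":100,"x":0.25,"y":-0.05,"z":-10,"spin":0},{"grip":100,"x":0.25,"y":-0.05,"z":-10.6,"spin":0},{"grip":100,"x":0.25,"y":-0.05,"z":-10.6,"spin":0},{"grip":100,"x":0.25,"y":-0.05,"z":-10.6,"spin":0}]'
python3 -m handwheel '[{"grip":50,"x":0,"y":0,"z":0,"spin":0},{"grip":50,"x":0,"y":0,"z":0,"spin":0},{"grip":50,"x":0,"y":0,"z":0,"spin":0},{"grip":50,"x":0,"y":0,"z":0,"spin":0},{"grip":50,"x":0,"y":0,"z":0,"spin":0}]'
python3 - <<'E'
from h import *
o=readout.get_obs();print(o['moment'],o['joint_positions'])
E
```

```text
time: 10.6
ee_pos: [0.5251, 0.0699, 0.0393]
tool_rot: [[-0.908, 0.42, 0.001], [0.42, 0.908, 0.0], [-0.001, 0.001, -1.0]]
contact_force: [0.6, 0.6, 0.2]
width: 1.002
finger_force: 0.0
time: 11.22
ee_pos: [0.5242, 0.0691, 0.0387]
tool_rot: [[-0.907, 0.42, -0.001], [0.42, 0.907, -0.001], [0.0, -0.001, -1.0]]
contact_force: [-2.5, -1.6, 4.4]
width: 0.644
finger_force: 30.0
[-0.83203568  0.4978781  -0.1872219 ] [-0.45911406  0.53631153  0.33024444  2.0333228  -0.28976118  0.61665173
  1.20312394]
```

```bash
python3 -m handwheel '[{"grip":50,"x":0,"y":0,"z":0,"spin":-5},{"grip":50,"x":0,"y":0,"z":0,"spin":-10},{"grip":50,"x":0,"y":0,"z":0,"spin":-15},{"grip":50,"x":0,"y":0,"z":0,"spin":-20},{"grip":50,"x":0,"y":0,"z":0,"spin":-25},{"grip":50,"x":0,"y":0,"z":0,"spin":-30},{"grip":50,"x":0,"y":0,"z":0,"spin":-35},{"grip":50,"x":0,"y":0,"z":0,"spin":-40},{"grip":50,"x":0,"y":0,"z":0,"spin":-40}]'
python3 - <<'E'
from h import *
o=readout.get_obs();print(o['moment'],o['joint_positions'][6])
E
```

```text
time: 12.35
ee_pos: [0.5242, 0.0692, 0.0387]
tool_rot: [[-0.425, 0.905, -0.001], [0.905, 0.425, -0.001], [-0.001, -0.001, -1.0]]
contact_force: [-2.0, -3.4, 5.4]
width: 0.64
finger_force: 30.0
[-0.79134694  0.67176781 -0.26133034] 0.6517559188376945
```

```bash
python3 -m handwheel '[{"grip":50,"x":0,"y":0,"z":0,"spin":-4},{"grip":50,"x":0,"y":0,"z":0,"spin":-8},{"grip":50,"x":0,"y":0,"z":0,"spin":-10},{"grip":50,"x":0,"y":0,"z":0,"spin":-10}]'
python3 - <<'E'
from h import *
o,c=shot('wrist');print(o['moment'],o['joint_positions'][6])
cv2.imwrite('pics/w5.png',cv2.resize(c['pixels'][150:350,200:440],(720,600),interpolation=cv2.INTER_CUBIC)[:,:,::-1])
E
```

```text
time: 12.85
ee_pos: [0.5242, 0.0691, 0.0387]
tool_rot: [[-0.262, 0.965, -0.0], [0.965, 0.262, -0.001], [-0.001, -0.001, -1.0]]
contact_force: [-2.3, -3.3, 4.5]
width: 0.642
finger_force: 30.0
[-0.83786644  0.68582536  0.01682142] 0.5147305185829449
```

View pics/w5.png

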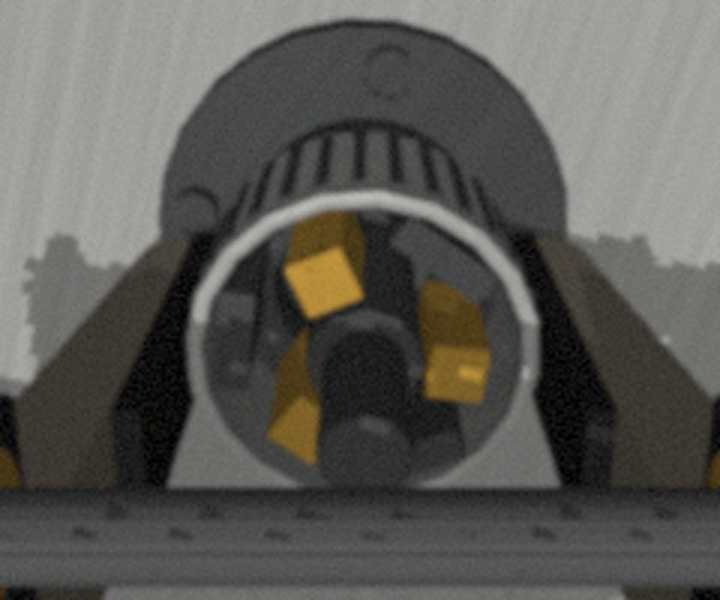

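The jaws have closed in and sit close to the shank, with the arbor upright. Continuing until it tightens.

```bash
cat > m.py <<'E'
from h import *
o=readout.get_obs();R=o['tool_rot'];print('Mz',o['moment'][2],'yaw',np.degrees(np.arctan2(R[1][1],R[0][1])),o['joint_efforts'][6])
E
python3 m.py
python3 -m handwheel '[{"grip":50,"x":0,"y":0,"z":0,"spin":-2},{"grip":50,"x":0,"y":0,"z":0,"spin":-4},{"grip":50,"x":0,"y":0,"z":0,"spin":-4}]' >/dev/null; python3 m.py
python3 -m handwheel '[{"grip":50,"x":0,"y":0,"z":0,"spin":-2},{"grip":50,"x":0,"y":0,"z":0,"spin":-4},{"grip":50,"x":0,"y":0,"z":0,"spin":-4}]'; python3 m.py
```

```text
Mz 0.03317881984818005 yaw 15.208753917855622 -0.015217603649944067
Mz 0.04210362282958294 yaw 11.130938559020441 -0.0697748176753521
time: 13.65
ee_pos: [0.5242, 0.0692, 0.0387]
tool_rot: [[-0.124, 0.992, -0.001], [0.992, 0.124, -0.001], [-0.001, -0.001, -1.0]]
contact_force: [-2.8, -3.1, 6.1]
width: 0.641
finger_force: 30.0
Mz 0.06545974885742355 yaw 7.134224460861718 -0.0788851291872561
```

```bash
python3 -m handwheel '[{"grip":50,"x":0,"y":0,"z":0,"spin":-2},{"grip":50,"x":0,"y":0,"z":0,"spin":-4},{"grip":50,"x":0,"y":0,"z":0,"spin":-4}]' >/dev/null; python3 m.py
python3 -m handwheel '[{"grip":50,"x":0,"y":0,"z":0,"spin":-2},{"grip":50,"x":0,"y":0,"z":0,"spin":-4},{"grip":50,"x":0,"y":0,"z":0,"spin":-4}]'; python3 m.py
```

```text
Mz 0.32935317664240354 yaw 3.205189165192534 -0.392163572832942
time: 14.4
ee_pos: [0.5242, 0.0697, 0.0387]
tool_rot: [[0.013, 1.0, -0.0], [1.0, -0.013, -0.001], [-0.001, -0.0, -1.0]]
contact_force: [-2.9, -2.4, 4.7]
width: 0.641
finger_force: 30.0
Mz 0.6614597105585575 yaw -0.7204850821454932 -0.7131515443325043
```

```bash
python3 -m handwheel '[{"grip":50,"x":0,"y":0,"z":0,"spin":-2},{"grip":50,"x":0,"y":0,"z":0,"spin":-3},{"grip":50,"x":0,"y":0,"z":0,"spin":-3}]' >/dev/null; python3 m.py
python3 -m handwheel '[{"grip":50,"x":0,"y":0,"z":0,"spin":-2},{"grip":50,"x":0,"y":0,"z":0,"spin":-3},{"grip":50,"x":0,"y":0,"z":0,"spin":-3}]'; python3 m.py
```

```text
Mz 0.7864165078267521 yaw -3.7636149336463762 -0.7795433700084686
time: 15.15
ee_pos: [0.5243, 0.0704, 0.0386]
tool_rot: [[0.117, 0.993, -0.0], [0.993, -0.117, -0.0], [-0.0, -0.0, -1.0]]
contact_force: [-2.6, -1.9, 5.7]
width: 0.633
finger_force: 30.0
Mz 1.1688944251488922 yaw -6.708095978052523 -1.2214171886444092
```

```bash
python3 -m handwheel '[{"grip":50,"x":0,"y":0,"z":0,"spin":-2},{"grip":50,"x":0,"y":0,"z":0,"spin":-3},{"grip":50,"x":0,"y":0,"z":0,"spin":-3}]'; python3 m.py
```

```text
time: 15.52
ee_pos: [0.5245, 0.0711, 0.0387]
tool_rot: [[0.169, 0.986, -0.0], [0.986, -0.169, 0.001], [0.001, -0.0, -1.0]]
contact_force: [-0.8, 0.4, 5.2]
width: 0.635
finger_force: 30.3
Mz 1.4684851144585762 yaw -9.723039793085112 -1.5291517227888107
```

The torque reached 1.5 N m. It began rising about 1.03 rad into the turn, which fits jaws meeting the shank. Letting go.

```bash
python3 -m handwheel '[{"grip":100,"x":0,"y":0,"z":0,"spin":0},{"grip":100,"x":0,"y":0,"z":0,"spin":0},{"grip":100,"x":0,"y":0,"z":0,"spin":0},{"grip":100,"x":0,"y":0,"z":0,"spin":0},{"grip":100,"x":0,"y":0,"z":3,"spin":0},{"grip":100,"x":0,"y":0,"z":7,"spin":0},{"grip":100,"x":0,"y":0,"z":11,"spin":0},{"grip":100,"x":0,"y":0,"z":11,"spin":0},{"grip":100,"x":0,"y":0,"z":11,"spin":0}]'
python3 - <<'E'
from h import *
o,c=shot('wrist'); im=c['pixels']
hsv=cv2.cvtColor(im,cv2.COLOR_RGB2HSV)
m=cv2.inRange(hsv,(14,110,150),(30,255,255)); m[:130]=0;m[300:]=0;m[:,:230]=0;m[:,410:]=0
n,l,s,ce=cv2.connectedComponentsWithStats(m)
for i in range(1,n):
    if s[i,4]>30:
        v=np.argwhere(l==i); P=np.array([onz(o,c,(u,w),.072)[:2] for w,u in v])
        r=np.hypot(*(P-[.5241,.0697]).T); print(s[i],P.mean(0),'r min/mean/max',np.percentile(r,3),r.mean(),np.percentile(r,97))
# dark neck top disc patch around its predicted place
T=np.eye(4);T[:3,:3]=o['tool_rot'];T[:3,3]=o['ee_pos'];M=np.linalg.inv(T@np.array(c['T_tool_cam']))
q=np.array(c['K'])@(M[:3,:3]@np.array([.5241,.0697,.098])+M[:3,3]); u,w=(q[:2]/q[2]).round().astype(int); print('pred top',u,w)
g=im.mean(2).astype(int); print(g[w-16:w+18:2,u-18:u+20:2])
E
```

```text
time: 16.65
ee_pos: [0.5239, 0.0702, 0.148]
tool_rot: [[0.17, 0.985, -0.001], [0.985, -0.17, 0.0], [0.0, -0.001, -1.0]]
contact_force: [0.1, -0.1, 0.7]
width: 1.005
finger_force: 0.0
[301 187  14  14 114] [0.51486262 0.08163035] r min/mean/max 0.01098287266843748 0.015310354395779265 0.019506589924970355
[333 194  12  12 105] [0.53878807 0.07218411] r min/mean/max 0.010947377722484901 0.015106416726192798 0.019061344341738257
pred top 321 216
[[ 35  62  98 111  79  62  54  40  34  31  34  34  45  66  61 114 124 120
  116]
 [ 40  21  50  65  57  58  48  35  24  26  36  27  38  55  60  98 123 126
  121]
 [ 36  37  35  44  67  49  29  29  31  32  25  31  21  44  60  78 119 126
  119]
 [ 26  36  29  34  67  48  35  25  36  30  30  24  29  29  52  51 101 104
   83]
 [ 25  45  54  38  58  38  43  41  49  61  55  43  30  29  39  32  51  43
   34]
 [ 26  34  59  64  51  43  52  66  66  70  70  66  54  32  37  36  40  34
   32]
 [ 21  41  57  57  60  50  70  68  65  71  70  69  63  51  42  44  32  28
   17]
 [ 25  34  48  55  61  58  66  72  58  68  67  67  68  58  41  26  31  33
   27]
 [ 30  36  45  47  57  62  71  66  69  73  72  65  67  60  29  29  35  34
   41]
 [ 42  54  43  53  53  65  66  71  66  62  65  61  64  54  31  13  28  39
   59]
 [ 46  64  60  60  62  94  76  70  65  66  68  67  65  53  32  26  31  51
   64]
 [ 57  59  61  61  66  86  83  73  65  70  70  65  66  62  36  34  43  48
   48]
 [ 61  62  65  65  67  83  87  82  80  76  69  63  66  63  44  38  48  42
   41]
 [ 55  56  64  64  66  78  80  83  85  86  77  63  61  68  57  43  48  45
   51]
 [ 82  64  66  61  59  63  59  68  67  71  62  67  60  61  65  58  43  52
   73]
 [106  92  71  65  59  56  56  60  63  67  62  60  61  62  63  65  64  91
  107]
 [ 98 102 104  97  87  71  65  61  65  62  63  63  60  71  84  96 107 107
  103]]
```

The jaws' inner edges are at about 10–11 mm radius, and the arbor's top is centred where predicted for a 98 mm height. Handing in.

```bash
python3 -c "
from bench import ticket
print(ticket.close_job())"
```

```text
the job is handed in; nothing more can be done
None
```

The arbor is standing thick end down on the chuck's floor, the sleeve was turned clockwise until the jaws were tight on it (about 1.5 N m at the wrist), and the gripper is released and clear; the bar and the pink look-alikes were not touched, and the job is handed in at about 17 s with no verdict shown.

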